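# Crack a stuck steriliser lid with the lid hook and hold it ajar to vent

## Task

The gasket of the bench steriliser has stuck after its run, and the chamber must vent before anyone opens it fully. Lift the lid hook up and off its peg on the utensil stand (leave the spatula hanging), catch the steriliser's bail handle with it, and pull the lid free of the gasket, keeping the gripper itself off the steriliser and never letting the lid fly open to 5 cm or more at the front. Finish while still holding the lid steadily on the hook, open only about 2 cm at its front edge; do not set it down or let go, and do not knock the other things on the bench about.

Things in the scene. Friction and masses are not known exactly. Their poses are not given: they have to be found in the camera images.
- steriliser: White box with a flat steel lid, fixed, 200 mm deep (x), 236 wide (y, over its side grips). Origin: centre of its underside; x points from its control-panel front (robot side) to its back, z up. Lid plate 206 x 226 mm, its top at z = 122 mm when shut; a raised panel on its rear part ends at z = 131, two fittings on that at 146.
- bail (a point): Handle near the lid's front: round 8 mm bar along y, straight over 72 mm, on legs at y = -45 and +45 mm. Origin: middle of the bar's axis; axes turn with the lid (shut: those of the steriliser, origin at (-82, 0, 166) mm in its frame). The lid plate's top is 44 mm below the bar's axis, its front edge 21 mm before the bar; the raised panel begins 41 mm behind.
- lid (a joint): Lid angle, rad: 0 shut, 1.3 wide open; 0.1 lifts the front edge 2 cm. Hinge line along y at x = 104, z = 110 mm in the steriliser's frame; the bar lies 186 mm before and 56 above it. Lid about 0.6 kg, falls by itself. Stuck gasket: the pull at the bail rises to 11 to 18 N within 3 mm of lift, stays there until it lets go at 8 to 11 mm, and is then only the lid's weight, 3 to 4 N.
- lid_hook: Loose 0.11 kg tool, the one of the two hanging tools that ends in a C-shaped hook. Origin: middle of the top edge of its handle's slot, where the peg carries it; z up, hangs with the stand's axes. Black handle 10 mm thick (x), 24 wide (y; grip it across this), z = +10 to -78 mm; slot 12 mm wide (y), z = 0 to -32. Below, a 6 mm rod; see hook_seat.
- hook_seat (a point): Point of the hook where the bar's axis rests: (0, 0, -141) mm in the lid hook's frame. The mouth opens upward, 17 mm wide (x); the tip is on the +x side, reaches x = +15 mm and stands 8 mm above this point; the hook's back is on the -x side, to x = -15 mm; its underside is 10 mm below this point.
- utensil_stand: Steel stand, fixed. Origin: on the bench under the middle of its cross bar (along y, top at z = 265 mm); x points away from the robot. Two 6 mm pegs at y = -55 and +55 mm, axis at z = 260, run from the bar towards -x to x = -74, where they turn up, ending at x = -84, z = 271. Tools hang near x = -54; one lifted 11 to 24 mm can be drawn off towards -x.
- spatula: The other tool on the stand, with the same black handle but a flat 30 x 34 mm steel blade; origin, as with the lid hook, at the top edge of its slot. It stays hanging.
- tip_box: Clear pinkish pipette tip box, 131 x 97 mm, 64 mm high; origin at the centre of its underside. Bystander.
- microtube_rack: Low orange microtube rack, 206 x 85 mm, 28 mm high; origin at the centre of its underside. Bystander.

How it is judged (in metres and radians):
On the way, in this order (a step that is already met when the one before it is completed fails the run):
1. the lid hook is in the gripper, lifted off its peg and clear of the stand (distance of lid_hook from where it was at the start of the episode above 0.06 m and contact force between lid_hook and utensil_stand below 0.05 N and height (world z) of lid_hook above 0.16 m and contact force between the fingers and lid_hook above 2 N), for 0.2 s.
2. the lid has broken free of the gasket and hangs on the hook by its bail (value of joint lid above 0.06 rad and contact force between lid_hook and steriliser above 0.8 N and contact force between the fingers and lid_hook above 2 N and x of hook_seat in the frame of bail between -0.01 and 0.01 m and y of hook_seat in the frame of bail between -0.036 and 0.036 m and z of hook_seat in the frame of bail between -0.01 and 0.01 m), for 0.2 s.
At the end, for the whole second after the job is handed in: Lid at rest, 0.065 to 0.15 rad open, carried by the gripped hook: hook_seat within 10 mm of the bar in x and z of the bail, on its straight part, pressing over 0.8 N; robot off the steriliser (under 1 N); hook off the stand; spatula within 25 mm and bystanders within 30 mm of their starts (value of joint lid between 0.065 and 0.15 rad and velocity of joint lid between -0.05 and 0.05 rad/s and contact force between lid_hook and steriliser above 0.8 N and contact force between the fingers and lid_hook above 2 N and x of hook_seat in the frame of bail between -0.01 and 0.01 m and y of hook_seat in the frame of bail between -0.036 and 0.036 m and z of hook_seat in the frame of bail between -0.01 and 0.01 m and contact force between each of the arm, the fingers and steriliser below 1 N and contact force between lid_hook and utensil_stand below 0.1 N and distance of spatula from where it was at the start of the episode below 0.025 m and distance of each of tip_box, microtube_rack from where it was at the start of the episode below 0.03 m); the arm keeps its last pose, push and grip.
It fails at once if the lid flew open to 5 cm or more at the front (over 0.24 rad) (value of joint lid above 0.24 rad).
It fails at once if the gripper or arm pressed on the steriliser (over 4 N) (contact force between any of the arm, the fingers and steriliser above 4 N).
It fails at once if the lid hook was dropped (height (world z) of lid_hook below 0.13 m).
It fails at once if the spatula was knocked off its peg (height (world z) of spatula below 0.23 m).
It fails at once if a bystander was knocked about (moved over 40 mm) (distance of any of tip_box, microtube_rack from where it was at the start of the episode above 0.04 m).
It also fails if it takes over 42 s, if anything falls off the work surface, if the arm or the gripper's body presses on something with over 40 N, if the wrist force passes 120 N, or if a joint passes its speed limit or range.

## Robot

A 6-joint arm with a two-finger parallel gripper is mounted at the origin on a cart in front of the work surface, level with it; the furniture and walls round the work are solid. World frame = base frame: x ahead of the robot, y to its left, z up, the work surface at z = 0. Lengths are in m, angles in degrees, forces in N, time in s.
With the tool pointing down it reaches from about 0.35 to 0.875 m from the base axis. Payload 4.2 kg.
Tool frame: the origin (TCP) lies on the centre line of the jaws, within the pads' length; the fingertips stand 14 mm ahead of it and the grasp point (between the pads) lies 5 mm behind it; z points along the fingers, y is the line along which they close (so a half turn about z gives the same grasp; the last joint's range is limited). The gripper opens to 87 mm and grips with 3 to 60 N. Pads are 19 mm wide; open, the fingers measure 117 mm over their backs; the gripper's body (75 mm by 190 mm) begins 51 mm behind the grasp point.
Start: joints at [91.536, 22.042, 0.453, 0, -68.411, -14.817], TCP at [0.144, 0.608, 0.237] pointing down, gripper open.
Joint ranges: [-179.83, 179.83], [-69.29, 118.12], [-61.27, 80.66], [-181.25, 117.63], [-171.15, -9.14], [-177.46, 177.46]. Speed limits (degrees/s): [159.86, 159.86, 180, 180, 180, 180].

## Interface

Orientations are given as [roll, pitch, yaw] about the fixed x, y, z axes, in that order (R = Rz(yaw) Ry(pitch) Rx(roll)).
In Python, from station import env, eyes, models gives the robot as it stands.
- The arm moves only by the tool send_rows, never from a script. Its argument "rows" is text: rows parted by semicolons, each of 7 numbers parted by spaces: the opening, from -1 (shut) to 1 (fully open), so that 0 is half open, then the shift along the tool's x, y, z in mm, then the turn, a rotation vector about the tool's x, y, z in degrees. In form: gripper tx ty tz rx ry rz; .... A call has exactly 10 rows; each row shifts and turns the commanded pose from where the row before left it, along the tool's axes as they then stand; what a row does not reach is not made up. A row lasts 1/12 s, in which the tool goes at most 41.7 mm and 7.16 degrees, less where a joint would pass 70% of its speed; a pose out of reach is approached as far as the arm can. A call is refused whole if a number of a shift passes 41.7 or a number of a turn 7.16, either way. A call with a gripper value outside its range is refused whole. The fingers move at their own pace and stop on an object; "newtons" is the grip in N (left out, the last holds). Time passes only in rows, so rows that do not move let the fingers close, or fill a call up. It gives the time, the measured TCP pose, the force, the opening and the grip force at its end, in the units of the state.
- env.state(): the state, without advancing time (a new reading comes with each control period).
- eyes.grab_frame(name): name is "scene" or "top"; returns the picture (384x512x3 uint8, blue, green, red); there is no depth.
- eyes.camera_info(name): a dict with "camera_matrix" (3x3 intrinsics, pixels), "dist_coeffs" ([k1, k2, p1, p2, k3] as OpenCV has them; the pictures are not rectified), "view" (4x4, takes a point from world to camera coordinates). Camera axes: x right, y up, looking along -z (the intrinsics and any distortion apply to the point x, -y, -z); pixel columns grow to the right and rows downward; lengths in m; the calibration is good to about 2 mm. A picture is of the moment at which its call begins. camera_info takes no time and is no camera call.
- env.finish_job(): hands the job in; it is judged then, once.
Trained networks look in the newest picture that a camera, given by its name, has taken for a name from the list of things; names that differ only in an ending like _2 or _b are one class to them, and where a whole thing is asked for, a point or a joint stands for the part that bears it (a point fixed in the world has none). Each returns a list of dicts, best first, with "score" (0 to 1); they miss things now and then, are a little off and sometimes report something else, mostly with a low value. They report only what shows in the picture. A call takes as long as a camera call.
- models.boxes_of(label, camera): "centre" ([x, y, z] in m, in the coordinates of the camera as it stood for that picture, good to about 4 mm: the middle of the surface that is visible of it).
- models.outline_of(label, camera): "mask" (384x512 bool, what is visible of it).
- models.spot_point(label, camera): "centre" ([x, y, z] in m, in the coordinates of the camera as it stood for that picture, good to about 4 mm: a listed point, or the origin of a listed thing).
The state is a dict: "time": time; "joint_positions": joint angles; "qvel": joint speeds; "effort": joint torques, N m; "ee_pos": TCP position; "tcp_rot": TCP orientation; "force": force on the tool from outside, world axes, zero at the start; "wrist_torque": the same for the moment, N m; "finger_gap": finger opening in m; "grasp_force": force on a finger pad.
Only numpy, scipy, OpenCV 4.12 (cv2) and the standard library are available. Lean on these libraries where they do the work, as an engineer would, in place of code of your own. Each camera call takes 0.05 s, during which the arm holds its last target. There are 200 camera calls.

## Working session

There is one attempt and no reset: what is moved stays moved. The work goes in short steps, Python scripts to look and compute and a tool call to move; the robot and the scene stay as the last step left them, time stands still between calls to the robot, and variables do not carry over. Pictures are saved under pics/ and viewed, at most 10 in all, crops included, and the job is handed in when it is done.

Besides the shell and the picture viewer there is one more tool, called by a JSON object that holds its "op" and its "data". send_rows: Moves the arm, as the interface text tells. Its arguments: {"type":"object","properties":{"rows":{"type":"string"},"newtons":{"type":"number"}},"required":["rows"]}

```bash
mkdir -p pics
cat > h.py <<'E'
import numpy as np, cv2
from station import env, eyes, models
from scipy.spatial.transform import Rotation as R
def c2w(cam,p):
    V=np.array(eyes.camera_info(cam)["view"]); return (np.linalg.inv(V)@np.r_[p,1])[:3]
def proj(cam,P):
    i=eyes.camera_info(cam);V=np.array(i["view"]);q=(V@np.r_[P,1])[:3]*[1,-1,-1]
    return cv2.projectPoints(q[None],np.zeros(3),np.zeros(3),np.array(i["camera_matrix"]),np.array(i["dist_coeffs"]))[0].ravel()
def ray(cam,uv):
    i=eyes.camera_info(cam);n=cv2.undistortPoints(np.array([[uv]],float),np.array(i["camera_matrix"]),np.array(i["dist_coeffs"])).ravel()
    Vi=np.linalg.inv(np.array(i["view"]));d=Vi[:3,:3]@[n[0],-n[1],-1];return Vi[:3,3],d/np.linalg.norm(d)
def tri(uv1,uv2,c1="scene",c2="top"):
    o,d=ray(c1,uv1);p,e=ray(c2,uv2);s=np.linalg.lstsq(np.c_[d,-e],p-o,rcond=None)[0]
    a=o+s[0]*d;b=p+s[1]*e;return (a+b)/2,np.linalg.norm(a-b)
def st():
    s=env.state();print({k:np.round(s[k],4).tolist() for k in ("time","joint_positions","ee_pos","tcp_rot","force","finger_gap","grasp_force")})
E
python3 - <<'E'
from h import *
np.set_printoptions(precision=4,suppress=True)
st()
for c in("scene","top"):
    im=eyes.grab_frame(c);cv2.imwrite(f"pics/{c}0.png",im)
    print(c,ray(c,(256,192)))
    for l in("lid_hook","hook_seat","bail","steriliser","utensil_stand","spatula","tip_box","microtube_rack"):
        for r in models.spot_point(l,c)[:2]:
            w=c2w(c,r["centre"]);print(l,round(r["score"],2),w,proj(c,w).round(0))
E
```

```text
{'time': 0.0, 'joint_positions': [91.5341, 22.0909, 0.3787, -0.0295, -68.4119, -14.8187], 'ee_pos': [0.1434, 0.6077, 0.2354], 'tcp_rot': [179.873, -0.0052, -13.2955], 'force': [0.36, -1.1736, 0.2209], 'finger_gap': 0.0868, 'grasp_force': 0.0}
scene (array([-0.0965, -0.5272,  0.6012]), array([ 0.6223,  0.6823, -0.3838]))
lid_hook 0.59 [0.5061 0.3842 0.2575] [200. 159.]
hook_seat 0.51 [0.5067 0.3809 0.1214] [203. 201.]
bail 0.92 [ 0.549  -0.0171  0.1651] [310. 230.]
steriliser 0.89 [ 0.6284 -0.0069 -0.0007] [322. 273.]
utensil_stand 0.64 [ 0.5851  0.3886 -0.0012] [222. 227.]
spatula 0.56 [0.5882 0.3088 0.2592] [237. 159.]
tip_box 0.95 [ 0.4268  0.2259 -0.0063] [213. 266.]
microtube_rack 0.96 [ 0.3892 -0.0014  0.0012] [257. 310.]
top (array([0.3639, 0.2119, 1.4862]), array([ 0.1771, -0.0194, -0.984 ]))
lid_hook 0.49 [0.5003 0.3861 0.263 ] [178. 226.]
hook_seat 0.41 [0.5076 0.3801 0.1165] [188. 229.]
bail 0.66 [ 0.5448 -0.0177  0.1655] [330. 211.]
steriliser 0.66 [ 0.625  -0.0105  0.0029] [318. 192.]
utensil_stand 0.66 [0.5854 0.3842 0.001 ] [191. 208.]
spatula 0.53 [0.5906 0.309  0.2623] [209. 191.]
spatula 0.5 [0.4258 0.2257 0.0026] [244. 259.]
tip_box 0.86 [0.4265 0.2277 0.0029] [243. 258.]
tip_box 0.62 [ 0.6239 -0.0132  0.0048] [319. 193.]
microtube_rack 0.82 [ 0.3873 -0.0064  0.0029] [320. 270.]
microtube_rack 0.35 [ 0.6236 -0.0103  0.0032] [318. 193.]
```

View pics/scene0.png

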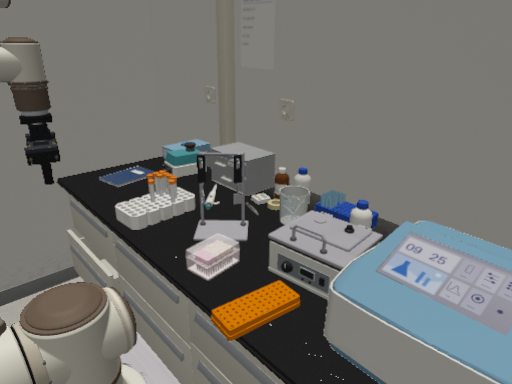

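View pics/top0.png

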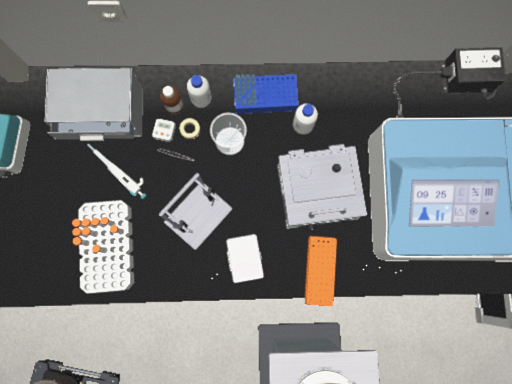

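Run:
```python
from h import *
np.set_printoptions(precision=4,suppress=True)
a=cv2.imread("pics/top0.png");b=cv2.imread("pics/scene0.png")
z=lambda im,x,y:cv2.resize(im[y:y+75,x:x+100],(400,300),interpolation=cv2.INTER_CUBIC)
cv2.imwrite("pics/z.png",np.vstack([np.hstack([z(a,275,150),z(a,150,170)]),np.hstack([z(b,260,210),z(b,175,145)])]))
print(c2w.__name__)
for l in("lid_hook","spatula","utensil_stand","steriliser","bail"):
  for c in("scene","top"):
    r=models.outline_of(l,c)
    if r:
        m=r[0]["mask"].astype(np.uint8);q=cv2.minAreaRect(np.argwhere(m)[:,::-1].astype(np.int32));print(l,c,round(r[0]["score"],2),m.sum(),np.array(cv2.boxPoints(q)).round(0).tolist())
```

```text
c2w
lid_hook scene 0.65 223 [[197.0, 155.0], [205.0, 155.0], [205.0, 203.0], [197.0, 203.0]]
lid_hook top 0.39 103 [[176.0, 226.0], [182.0, 219.0], [194.0, 231.0], [187.0, 237.0]]
spatula scene 0.65 218 [[234.0, 155.0], [241.0, 155.0], [241.0, 203.0], [234.0, 203.0]]
utensil_stand scene 0.88 1146 [[194.0, 153.0], [248.0, 153.0], [248.0, 240.0], [194.0, 240.0]]
steriliser scene 0.93 5964 [[254.0, 263.0], [292.0, 188.0], [384.0, 235.0], [346.0, 310.0]]
steriliser top 0.57 5848 [[274.0, 154.0], [354.0, 140.0], [367.0, 219.0], [288.0, 233.0]]
bail scene 0.86 3667 [[267.0, 238.0], [287.0, 192.0], [384.0, 233.0], [365.0, 279.0]]
bail top 0.56 5475 [[278.0, 155.0], [356.0, 143.0], [366.0, 215.0], [288.0, 226.0]]
```

View pics/z.png

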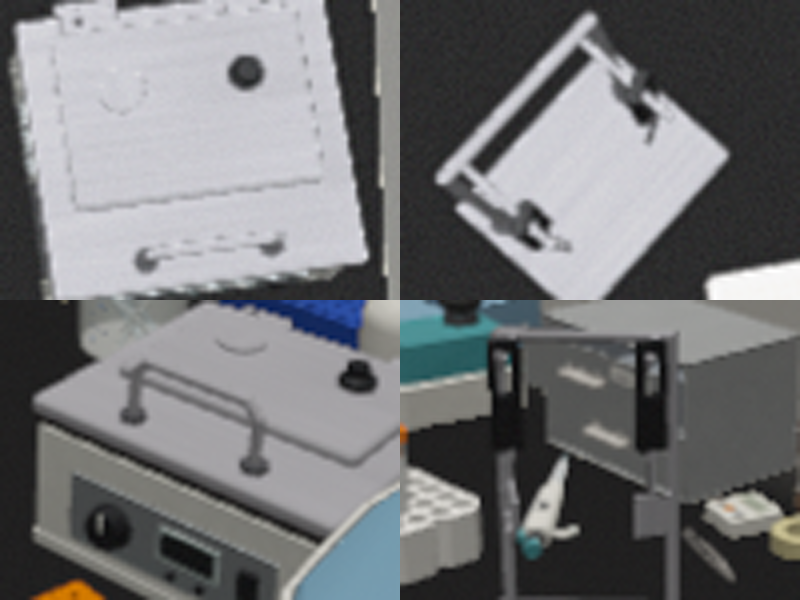

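Run:
```python
from h import *
np.set_printoptions(precision=4,suppress=True)
def onz(uv,z,c="top"):
    o,d=ray(c,uv);return o+d*(z-o[2])/d[2]
def ang(p,q):d=q-p;return np.degrees(np.arctan2(d[1],d[0])).round(2),np.linalg.norm(d).round(4)
for n,u,v,z in(("lidfront",(288.75,225),(366.75,215.5),.12),("lidleft",(279.5,155.5),(288.75,225),.12),("panel",(293.75,202.5),(355.5,194.5),.13),("bailfeet",(311.5,215),(344,211),.125),("crossbar",(160,215),(197.5,173.75),.265),("pegtips",(191.25,231.25),(216.25,198),.271),("pegL",(167,217.5),(191.25,231.25),.268)):
    p,q=onz(u,z),onz(v,z);print(n,p,q,ang(p,q))
p,q=onz((295,227.5),.166,"scene"),onz((322.5,237.5),.166,"scene");print(p,q,(p+q)/2,ang(p,q))
```

```text
lidfront [0.5126 0.0944 0.12  ] [ 0.5347 -0.1291  0.12  ] (np.float64(-84.35), np.float64(0.2246))
lidleft [0.7161 0.114  0.12  ] [0.5126 0.0944 0.12  ] (np.float64(-174.5), np.float64(0.2044))
panel [0.5753 0.0787 0.13  ] [ 0.5945 -0.0983  0.13  ] (np.float64(-83.83), np.float64(0.1781))
bailfeet [0.5391 0.0292 0.125 ] [ 0.5484 -0.0639  0.125 ] (np.float64(-84.25), np.float64(0.0935))
crossbar [0.53   0.4318 0.265 ] [0.6346 0.337  0.265 ] (np.float64(-42.17), np.float64(0.1412))
pegtips [0.4863 0.3527 0.271 ] [0.5694 0.2893 0.271 ] (np.float64(-37.34), np.float64(0.1045))
pegL [0.5228 0.4137 0.268 ] [0.4866 0.353  0.268 ] (np.float64(-120.83), np.float64(0.0707))
[0.5293 0.0153 0.166 ] [ 0.5411 -0.0608  0.166 ] [ 0.5352 -0.0227  0.166 ] (np.float64(-81.2), np.float64(0.077))
```

{"op": "send_rows", "data": {"rows": "1 0 0 -9 0 0 -6.13;1 0 0 -9 0 0 -6.13;1 0 0 -9 0 0 -6.13;1 0 0 -9 0 0 -6.13;1 0 0 -9 0 0 -6.13;1 0 0 -9 0 0 -6.13;1 0 0 -9 0 0 -6.13;1 0 0 -9 0 0 -6.13;1 0 0 -9 0 0 -6.13;1 0 0 -9 0 0 -6.13", "newtons": 45}}

```text
time: 2.23
ee_pos: [0.1435, 0.6082, 0.327]
tcp_rot: [-180.0, 0.0, 48.3]
force: [0.8, 0.3, -0.0]
finger_gap: 0.087
grasp_force: 0.0
```

```bash
cat >> h.py <<'E'
def to(P,rpy):
    s=env.state();A=R.from_euler("xyz",s["tcp_rot"],degrees=True);B=R.from_euler("xyz",rpy,degrees=True)
    print("tool shift mm",(A.inv().apply(np.array(P)-s["ee_pos"])*1000).round(1),"turn",(A.inv()*B).as_rotvec(degrees=True).round(2))
E
python3 - <<'E'
from h import *
st();to([.505,.384,.325],[180,0,48])
E
```

```text
{'time': 2.2333, 'joint_positions': [91.5379, 19.5256, 9.4859, -0.0015, -79.9615, 46.7877], 'ee_pos': [0.1435, 0.6082, 0.327], 'tcp_rot': [-179.9998, 0.002, 48.3254], 'force': [0.7659, 0.2637, -0.0181], 'finger_gap': 0.087, 'grasp_force': 0.0}
tool shift mm [ 72.9 419.1   2. ] turn [-0.    0.    0.33]
```

{"op": "send_rows", "data": {"rows": "1 4 20 0 0 0 0.33;1 7.5 40 0 0 0 0;1 7.5 41 0 0 0 0;1 7.5 41 0 0 0 0;1 7.5 41 0 0 0 0;1 7.5 41 0 0 0 0;1 7.5 41 0 0 0 0;1 7.5 41 0 0 0 0;1 7.5 41 0 0 0 0;1 4 41 0 0 0 0"}}

```text
time: 3.07
ee_pos: [0.4779, 0.3963, 0.3266]
tcp_rot: [180.0, -0.0, 47.7]
force: [0.3, 2.1, -0.3]
finger_gap: 0.0871
grasp_force: 0.0
```

Run:
```python
from h import *
np.set_printoptions(precision=4,suppress=True)
st();to([.505,.384,.235],[180,0,48])
for c in("scene","top"):
    im=eyes.grab_frame(c);cv2.imwrite(f"pics/{c}1.png",im)
    for l in("lid_hook","hook_seat","spatula"):
        for r in models.spot_point(l,c)[:1]:
            w=c2w(c,r["centre"]);print(l,round(r["score"],2),w,proj(c,w).round(0))
```

```text
{'time': 3.0667, 'joint_positions': [54.5878, 19.0986, 8.8032, 0.0065, -79.6862, 83.1075], 'ee_pos': [0.4779, 0.3963, 0.3266], 'tcp_rot': [179.9959, -0.0191, 47.6965], 'force': [0.3164, 2.111, -0.2971], 'finger_gap': 0.0871, 'grasp_force': 0.0}
tool shift mm [ 9.1 28.3 91.6] turn [ 0.   -0.02 -0.3 ]
lid_hook 0.61 [0.5043 0.3851 0.2596] [199. 158.]
hook_seat 0.6 [0.5058 0.3813 0.1213] [202. 201.]
spatula 0.65 [0.589  0.3069 0.2632] [238. 158.]
lid_hook 0.57 [0.501  0.3817 0.2613] [180. 226.]
hook_seat 0.59 [0.5095 0.3808 0.1174] [188. 229.]
spatula 0.44 [0.5909 0.3097 0.2602] [208. 191.]
```

Run:
```python
from h import *
st();to([.505,.383,.235],[180,0,48])
```

```text
{'time': 3.4667, 'joint_positions': [54.8967, 19.028, 8.7263, -0.0071, -79.6832, 82.9018], 'ee_pos': [0.4753, 0.3984, 0.3267], 'tcp_rot': [-179.9912, -0.0141, 47.7972], 'force': [0.5685, 0.4179, 0.6801], 'finger_gap': 0.087, 'grasp_force': 0.0}
tool shift mm [ 8.5 32.3 91.7] turn [-0.01 -0.01 -0.2 ]
```

{"op": "send_rows", "data": {"rows": "1 2 6 0 0 0 0;1 2 10 0 0 0 0;1 2 10 0 0 0 0;1 2.5 6.3 0 0 0 0;1 0 0 12 0 0 0;1 0 0 15 0 0 0;1 0 0 20 0 0 0;1 0 0 20 0 0 0;1 0 0 15 0 0 0;1 0 0 5 0 0 0"}}

```text
time: 4.3
ee_pos: [0.5054, 0.3808, 0.2364]
tcp_rot: [-180.0, 0.3, 47.6]
force: [0.4, -0.3, -1.0]
finger_gap: 0.0871
grasp_force: 0.0
```

Run:
```python
from h import *
a=eyes.grab_frame("scene");b=eyes.grab_frame("top")
st();to([.505,.383,.235],[180,0,48])
z=lambda im,x,y:cv2.resize(im[y:y+100,x:x+100],(400,400),interpolation=cv2.INTER_CUBIC)
cv2.imwrite("pics/g1.png",np.hstack([z(a,160,105),z(b,130,170)]))
```

```text
{'time': 4.4, 'joint_positions': [51.6161, 22.8984, 2.0518, 0.0087, -69.2951, 86.0396], 'ee_pos': [0.5061, 0.3815, 0.2384], 'tcp_rot': [179.9821, 0.1407, 47.6588], 'force': [-0.4229, -0.2579, -0.1155], 'finger_gap': 0.087, 'grasp_force': 0.0}
tool shift mm [ 0.4 -1.8  3.4] turn [ 0.02  0.14 -0.34]
```

View pics/g1.png

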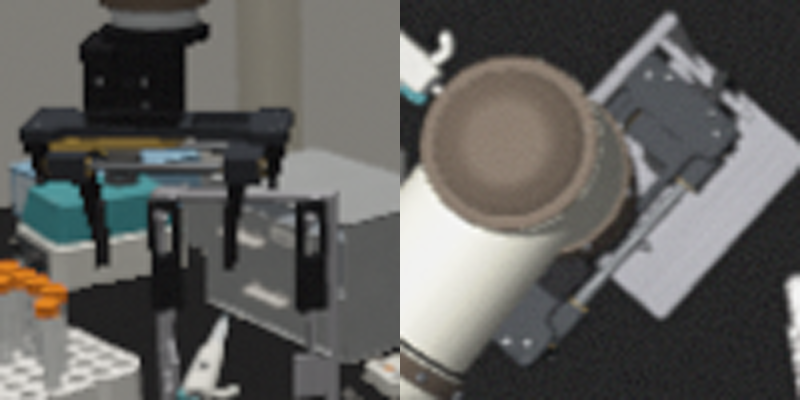

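{"op": "send_rows", "data": {"rows": "-1 0 -1 1 0 0 0;-1 0 0 1 0 0 0;-1 0 0 0 0 0 0;-1 0 0 0 0 0 0;-1 0 0 0 0 0 0;-1 0 0 0 0 0 0;-1 0 0 0 0 0 0;-1 0 0 0 0 0 0;-1 0 0 0 0 0 0;-1 0 0 0 0 0 0", "newtons": 20}}

```text
time: 5.23
ee_pos: [0.5051, 0.3827, 0.2375]
tcp_rot: [-180.0, 0.0, 47.7]
force: [-0.2, 0.3, 1.0]
finger_gap: 0.0281
grasp_force: 0.0
```

{"op": "send_rows", "data": {"rows": "-1 0 0 0 0 0 0;-1 0 0 0 0 0 0;-1 0 0 0 0 0 0;-1 0 0 0 0 0 0;-1 0 0 0 0 0 0;-1 0 0 -1 0 0 0;-1 0 0 -1 0 0 0;-1 0 0 -2 0 0 0;-1 0 0 -2 0 0 0;-1 0 0 -2 0 0 0", "newtons": 45}}

```text
time: 6.07
ee_pos: [0.5051, 0.3828, 0.2457]
tcp_rot: [-180.0, 0.0, 47.7]
force: [0.1, 0.2, -1.1]
finger_gap: 0.0243
grasp_force: 45.0
```

{"op": "send_rows", "data": {"rows": "-1 0 0 -3 0 0 0;-1 0 0 -3 0 0 0;-1 0 0 -3 0 0 0;-1 -2 0 0 0 0 0;-1 -4 0 0 0 0 0;-1 -6 0 0 0 0 0;-1 -6 0 0 0 0 0;-1 -6 0 0 0 0 0;-1 -6 0 0 0 0 0;-1 -6 0 0 0 0 0"}}

```text
time: 6.9
ee_pos: [0.4803, 0.3555, 0.2546]
tcp_rot: [-180.0, 0.0, 47.7]
force: [0.0, 0.0, -1.1]
finger_gap: 0.0236
grasp_force: 45.0
```

Run:
```python
from h import *
a=eyes.grab_frame("scene");b=eyes.grab_frame("top")
st()
z=lambda im,x,y:cv2.resize(im[y:y+100,x:x+100],(400,400),interpolation=cv2.INTER_CUBIC)
cv2.imwrite("pics/g2.png",np.hstack([z(a,160,105),z(b,130,170)]))
```

```text
{'time': 7.0, 'joint_positions': [52.0149, 18.6601, -1.9359, -0.0077, -69.4012, 85.6739], 'ee_pos': [0.4802, 0.3553, 0.2549], 'tcp_rot': [-179.9926, -0.0023, 47.6862], 'force': [0.153, -0.0166, -0.3125], 'finger_gap': 0.024, 'grasp_force': 44.9998}
```

View pics/g2.png

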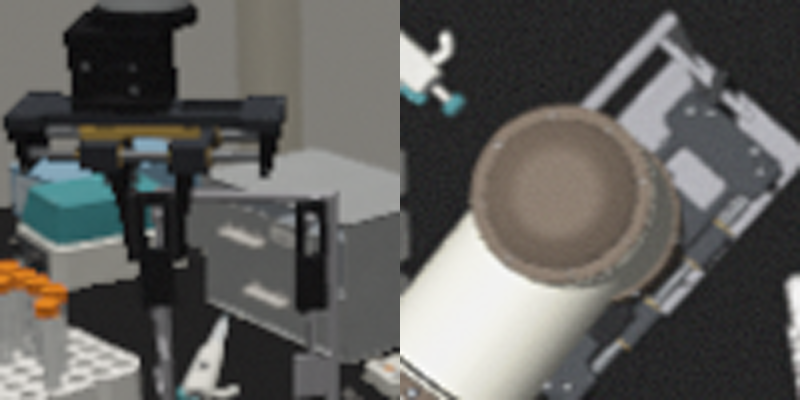

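{"op": "send_rows", "data": {"rows": "-1 -6 0 0 0 0 0;-1 -6 0 0 0 0 0;-1 -8 0 0 0 0 0;-1 -8 0 0 0 0 0;-1 -8 0 0 0 0 0;-1 -4 0 0 0 0 0;-1 0 0 -5 0 0 0;-1 0 0 -5 0 0 0;-1 0 0 -3 0 0 0;-1 0 0 0 0 0 0"}}

```text
time: 7.83
ee_pos: [0.4546, 0.3272, 0.2689]
tcp_rot: [180.0, -0.2, 47.7]
force: [-0.1, 1.4, -1.5]
finger_gap: 0.0241
grasp_force: 45.0
```

Run:
```python
from h import *
np.set_printoptions(precision=4,suppress=True)
a=eyes.grab_frame("scene");b=eyes.grab_frame("top")
s=env.state();st()
T=R.from_euler("xyz",s["tcp_rot"],degrees=True)
for c in("scene","top"):
    for l in("lid_hook","hook_seat","bail","spatula"):
        for r in models.spot_point(l,c)[:1]:
            w=c2w(c,r["centre"]);print(c,l,round(r["score"],2),w,"in tool",T.inv().apply(w-s["ee_pos"])*1e3)
cv2.imwrite("pics/g3.png",cv2.resize(a[130:280,140:340],(800,600),interpolation=cv2.INTER_CUBIC))
# target: seat (tool 0,0,~116) -> 70mm before bar, yaw 5.7
y=np.radians(5.7);P=np.array([.545,-.017])-.07*np.array([np.cos(y),np.sin(y)])
to([*P,.268],[180,0,5.7])
```

```text
{'time': 7.9333, 'joint_positions': [52.3349, 14.44, -6.0213, -0.0059, -69.5055, 85.3561], 'ee_pos': [0.4541, 0.3268, 0.2677], 'tcp_rot': [-179.9918, -0.0327, 47.689], 'force': [-0.0186, -0.4846, -1.8552], 'finger_gap': 0.0242, 'grasp_force': 44.9996}
scene lid_hook 0.6 [0.4534 0.3286 0.2896] in tool [  0.7895  -1.7261 -21.9202]
scene hook_seat 0.66 [0.4578 0.3248 0.1508] in tool [  0.9298   4.1143 116.9744]
scene bail 0.74 [ 0.5483 -0.0155  0.1654] in tool [-189.8553  300.0827  102.2198]
scene spatula 0.64 [0.5933 0.3098 0.2641] in tool [ 81.0729 114.4327   3.6514]
top bail 0.66 [ 0.5482 -0.0176  0.1653] in tool [-191.4521  301.4523  102.2883]
top spatula 0.51 [0.5924 0.3091 0.2618] in tool [ 79.9759 114.1816   5.9422]
tool shift mm [-244.8  251.8   -0.5] turn [ 0.01  0.02 41.99]
```

View pics/g3.png

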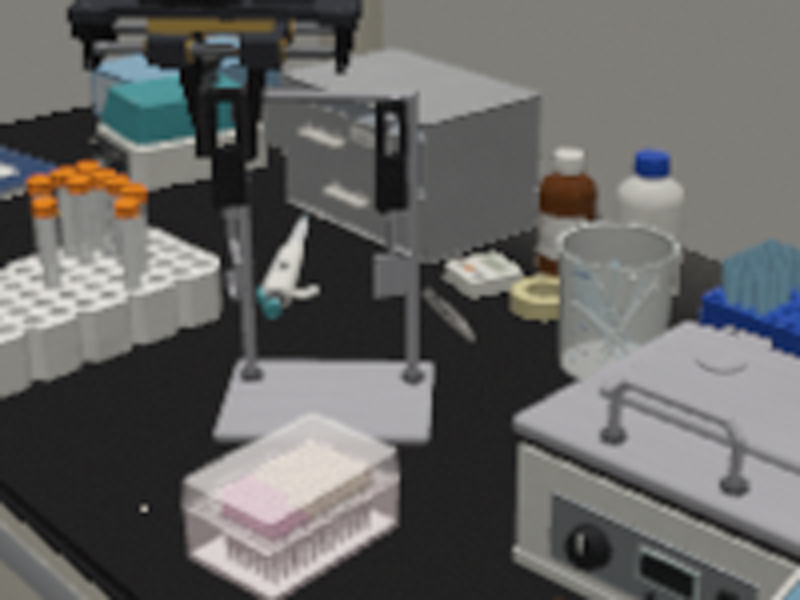

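{"op": "send_rows", "data": {"rows": "-1 -10 10 0 0 0 0;-1 -20 20 0 0 0 0;-1 -26 27 0 0 0 0;-1 -28 29 0 0 0 0;-1 -29 30 0 0 0 0;-1 -29 30 0 0 0 0;-1 -29 30 0 0 0 0;-1 -28 29 0 0 0 0;-1 -26 27 0 0 0 0;-1 -20 20 0 0 0 0"}}

```text
time: 9.17
ee_pos: [0.4745, -0.0271, 0.2679]
tcp_rot: [180.0, -0.0, 47.6]
force: [0.5, -0.4, -0.3]
finger_gap: 0.0241
grasp_force: 45.0
```

{"op": "send_rows", "data": {"rows": "-1 0 0 0 0 0 3;-1 0 0 0 0 0 5;-1 0 0 0 0 0 6;-1 0 0 0 0 0 6;-1 0 0 0 0 0 6;-1 0 0 0 0 0 6;-1 0 0 0 0 0 5;-1 0 0 0 0 0 5;-1 0 0 0 0 0 0;-1 0 0 0 0 0 0"}}

```text
time: 10.0
ee_pos: [0.475, -0.0244, 0.2676]
tcp_rot: [-180.0, -0.0, 5.8]
force: [-0.4, 0.0, -0.4]
finger_gap: 0.0245
grasp_force: 45.0
```

```bash
cat > m.py <<'E'
from h import *
np.set_printoptions(precision=4,suppress=True)
def rel():
    im=[eyes.grab_frame(c) for c in("scene","top")];s=env.state();st()
    T=R.from_euler("xyz",s["tcp_rot"],degrees=True)
    for c in("scene","top"):
        for l in("lid_hook","hook_seat","bail","steriliser"):
            for r in models.spot_point(l,c)[:1]:
                w=c2w(c,r["centre"]);print(c,l,round(r["score"],2),w,"in tool",T.inv().apply(w-s["ee_pos"])*1e3)
    return im
E
python3 - <<'E'
from m import *
rel()
y=np.radians(5.7);P=np.array([.546,-.017])-.07*np.array([np.cos(y),np.sin(y)])
to([*P,.262],[180,0,5.7])
E
```

```text
{'time': 10.1, 'joint_positions': [16.6949, 5.9752, -16.662, -0.0003, -67.3573, 79.0808], 'ee_pos': [0.4752, -0.0243, 0.2676], 'tcp_rot': [-179.9987, -0.0053, 5.7756], 'force': [0.602, -0.0246, -0.4454], 'finger_gap': 0.0243, 'grasp_force': 44.9997}
scene lid_hook 0.85 [ 0.4762 -0.0244  0.2928] in tool [  1.0821   0.2088 -25.1756]
scene hook_seat 0.73 [ 0.4758 -0.0276  0.1532] in tool [  0.3183   3.3456 114.4133]
scene bail 0.89 [ 0.5481 -0.0171  0.1684] in tool [73.2742  0.1953 99.2124]
scene steriliser 0.91 [ 0.6268 -0.0035  0.0005] in tool [152.9815  -5.489  267.1456]
top hook_seat 0.58 [0.5887 0.3076 0.2639] in tool [ 146.3432 -318.7792    3.7765]
top bail 0.98 [ 0.5471 -0.0163  0.1678] in tool [72.3737 -0.7154 99.8205]
top steriliser 0.8 [ 0.6245 -0.0087  0.0049] in tool [150.19    -0.5423 262.7706]
tool shift mm [ 1.  -0.   5.5] turn [0.   0.   0.01]
```

{"op": "send_rows", "data": {"rows": "-1 0 0 2 0 0 0;-1 0 0 3 0 0 0;-1 4 0 2 0 0 0;-1 8 0 0 0 0 0;-1 10 0 0 0 0 0;-1 12 0 0 0 0 0;-1 12 0 0 0 0 0;-1 8 0 0 0 0 0;-1 5 0 0 0 0 0;-1 3 0 0 0 0 0"}}

```text
time: 11.33
ee_pos: [0.5379, -0.0179, 0.2601]
tcp_rot: [180.0, 0.0, 5.7]
force: [0.1, 0.3, -1.1]
finger_gap: 0.0242
grasp_force: 45.0
```

Run:
```python
from m import *
a,b=rel()
cv2.imwrite("pics/g4.png",cv2.resize(a[190:265,260:360],(800,600),interpolation=cv2.INTER_CUBIC))
```

```text
{'time': 11.4333, 'joint_positions': [15.3794, 12.5721, -9.6099, -0.0022, -67.8508, 80.3078], 'ee_pos': [0.5374, -0.0179, 0.2602], 'tcp_rot': [179.9965, 0.0328, 5.6863], 'force': [0.3114, -0.1427, -1.7457], 'finger_gap': 0.0238, 'grasp_force': 44.9998}
scene hook_seat 0.64 [ 0.5393 -0.022   0.1437] in tool [  1.6017   4.2588 116.5032]
scene bail 0.71 [ 0.5456 -0.0185  0.1637] in tool [ 8.1425  1.4052 96.5462]
scene steriliser 0.91 [ 0.628  -0.0061  0.0013] in tool [ 91.5303  -2.7514 258.8499]
top steriliser 0.64 [ 0.628  -0.0111  0.002 ] in tool [ 91.0376   2.2006 258.2221]
```

View pics/g4.png

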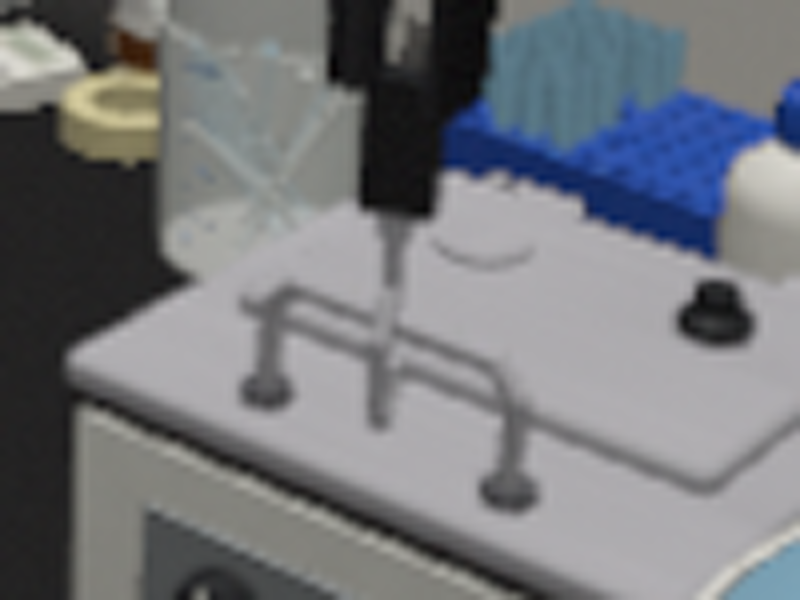

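{"op": "send_rows", "data": {"rows": "-1 2 0 0 0 0 0;-1 2 0 0 0 0 0;-1 1 0 0 0 0 0;-1 1 0 0 0 0 0;-1 1 0 0 0 0 0;-1 1 0 0 0 0 0;-1 1 0 0 0 0 0;-1 1 0 0 0 0 0;-1 0 0 0 0 0 0;-1 0 0 0 0 0 0"}}

```text
time: 12.67
ee_pos: [0.547, -0.017, 0.2605]
tcp_rot: [180.0, 0.0, 5.7]
force: [0.1, 0.3, -1.3]
finger_gap: 0.0239
grasp_force: 45.0
```

{"op": "send_rows", "data": {"rows": "-1 0.6 0 0 0 0 0;-1 0.6 0 0 0 0 0;-1 0.6 0 0 0 0 0;-1 0.6 0 0 0 0 0;-1 0.6 0 0 0 0 0;-1 0 0 0 0 0 0;-1 0 0 0 0 0 0;-1 0 0 0 0 0 0;-1 0 0 0 0 0 0;-1 0 0 0 0 0 0"}}

```text
time: 13.5
ee_pos: [0.55, -0.0167, 0.2605]
tcp_rot: [180.0, 0.0, 5.7]
force: [-0.4, 0.2, -0.3]
finger_gap: 0.0243
grasp_force: 45.0
```

{"op": "send_rows", "data": {"rows": "-1 0.5 0 0 0 0 0;-1 0.5 0 0 0 0 0;-1 0.5 0 0 0 0 0;-1 0.5 0 0 0 0 0;-1 0 0 0 0 0 0;-1 0 0 0 0 0 0;-1 0 0 0 0 0 0;-1 0 0 0 0 0 0;-1 0 0 0 0 0 0;-1 0 0 0 0 0 0"}}

```text
time: 14.33
ee_pos: [0.5517, -0.0165, 0.2605]
tcp_rot: [180.0, 0.0, 5.7]
force: [-1.2, 0.2, -0.1]
finger_gap: 0.0243
grasp_force: 45.0
```

Run:
```python
from m import *
a,b=rel()
for i in range(3):
    eyes.grab_frame("scene");print(np.round(env.state()["force"],2),np.round(env.state()["wrist_torque"],3))
```

```text
{'time': 14.4333, 'joint_positions': [15.1122, 13.9899, -7.6847, -0.0059, -68.3561, 80.5782], 'ee_pos': [0.5518, -0.0165, 0.2605], 'tcp_rot': [-179.9996, 0.0311, 5.6881], 'force': [-2.1483, -0.2239, 0.1073], 'finger_gap': 0.0239, 'grasp_force': 45.0}
scene lid_hook 0.82 [ 0.5534 -0.0152  0.2815] in tool [  1.7309  -1.1716 -21.0187]
scene hook_seat 0.61 [ 0.5523 -0.0184  0.1456] in tool [  0.4414   1.9247 114.93  ]
scene bail 0.95 [ 0.5495 -0.0153  0.1655] in tool [-2.0332 -1.4186 95.0011]
scene steriliser 0.72 [ 0.6291 -0.0044 -0.0006] in tool [ 78.3047  -4.3713 261.0316]
[-1.49 -0.63  0.  ] [-0.088  0.809 -0.04 ]
[-2.48 -0.   -0.61] [-0.088  0.901  0.003]
[-1.89  0.34 -0.83] [-0.033  0.848 -0.075]
```

{"op": "send_rows", "data": {"rows": "-1 -2.5 0 0 0 0 0;-1 -2 0 0 0 0 0;-1 0 0 -2 0 0 0;-1 0 0 -3 0 0 0;-1 0 0 -3 0 0 0;-1 0 0 -3 0 0 0;-1 0 0 -3 0 0 0;-1 0 0 -2 0 0 0;-1 0 0 -1 0 0 0;-1 0 0 0 0 0 0"}}

```text
time: 15.82
ee_pos: [0.5476, -0.0169, 0.2779]
tcp_rot: [-180.0, -0.0, 5.7]
force: [-0.4, -0.0, -1.6]
finger_gap: 0.0241
grasp_force: 45.0
```

{"op": "send_rows", "data": {"rows": "-1 0 0 -1 0 0 0;-1 0 0 -1 0 0 0;-1 0 0 -1 0 0 0;-1 0 0 -1 0 0 0;-1 0 0 -0.5 0 0 0;-1 0 0 -0.5 0 0 0;-1 0 0 0 0 0 0;-1 0 0 0 0 0 0;-1 0 0 0 0 0 0;-1 0 0 0 0 0 0"}}

```text
time: 16.65
ee_pos: [0.5474, -0.0169, 0.2823]
tcp_rot: [-180.0, 0.0, 5.7]
force: [-0.1, -0.6, -4.5]
finger_gap: 0.024
grasp_force: 45.0
```

Run:
```python
from m import *
a,b=rel()
cv2.imwrite("pics/g5.png",cv2.resize(a[190:265,260:360],(800,600),interpolation=cv2.INTER_CUBIC))
```

```text
{'time': 16.75, 'joint_positions': [15.194, 12.7722, -6.1252, -0.0097, -71.1208, 80.4962], 'ee_pos': [0.5474, -0.0169, 0.2824], 'tcp_rot': [-179.994, 0.0194, 5.6871], 'force': [0.1461, -0.0646, -5.3354], 'finger_gap': 0.0242, 'grasp_force': 44.9994}
scene hook_seat 0.68 [ 0.5488 -0.0217  0.1661] in tool [  0.9399   5.0012 116.3233]
scene bail 0.96 [ 0.5517 -0.0151  0.1652] in tool [  4.515   -1.304  117.2626]
scene steriliser 0.6 [ 0.6291 -0.0042 -0.0018] in tool [ 82.6698  -4.4437 284.2372]
top bail 0.59 [ 0.5477 -0.0144  0.1656] in tool [  0.5891  -2.4315 116.7982]
```

View pics/g5.png

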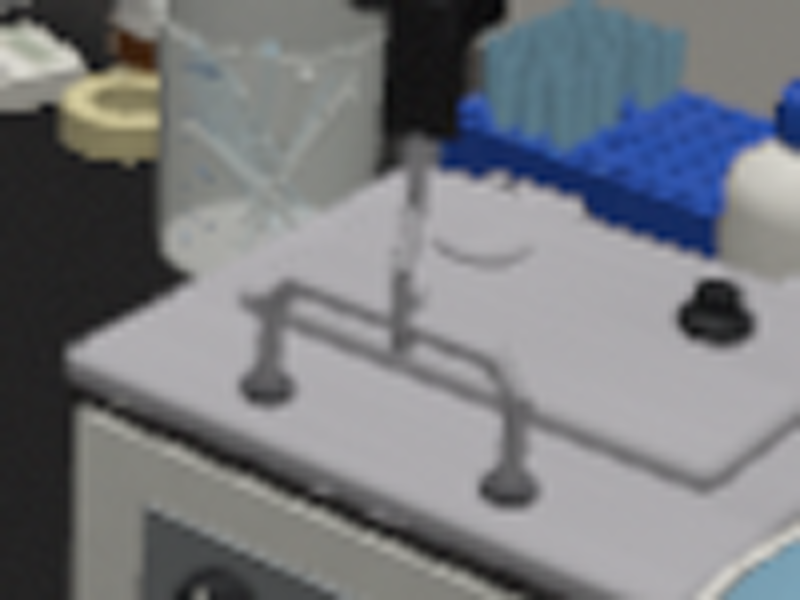

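{"op": "send_rows", "data": {"rows": "-1 0.2 0 -0.7 0 0 0;-1 0.2 0 -0.7 0 0 0;-1 0.2 0 -0.7 0 0 0;-1 0.2 0 -0.7 0 0 0;-1 0.2 0 -0.7 0 0 0;-1 0.2 0 -0.7 0 0 0;-1 0 0 0 0 0 0;-1 0 0 0 0 0 0;-1 0 0 0 0 0 0;-1 0 0 0 0 0 0"}}

```text
time: 17.98
ee_pos: [0.5483, -0.0167, 0.2862]
tcp_rot: [-180.0, 0.1, 5.7]
force: [1.4, -1.1, -14.4]
finger_gap: 0.024
grasp_force: 45.0
```

{"op": "send_rows", "data": {"rows": "-1 0.2 0 -0.6 0 0 0;-1 0.2 0 -0.6 0 0 0;-1 0.2 0 -0.6 0 0 0;-1 0.2 0 -0.6 0 0 0;-1 0.2 0 -0.6 0 0 0;-1 0.2 0 -0.6 0 0 0;-1 0.2 0 -0.6 0 0 0;-1 0.2 0 -0.6 0 0 0;-1 0.2 0 -0.6 0 0 0;-1 0.2 0 -0.6 0 0 0"}}

```text
time: 18.82
ee_pos: [0.5513, -0.0167, 0.2945]
tcp_rot: [180.0, -0.2, 5.7]
force: [-0.5, 0.3, -3.8]
finger_gap: 0.0241
grasp_force: 45.0
```

{"op": "send_rows", "data": {"rows": "-1 0.3 0 -1 0 0 0;-1 0.3 0 -1 0 0 0;-1 0.3 0 -1 0 0 0;-1 0.3 0 -1 0 0 0;-1 0.3 0 -1 0 0 0;-1 0.3 0 -1 0 0 0;-1 0.3 0 -1 0 0 0;-1 0 0 0 0 0 0;-1 0 0 0 0 0 0;-1 0 0 0 0 0 0"}}

```text
time: 19.65
ee_pos: [0.553, -0.0164, 0.2998]
tcp_rot: [180.0, -0.0, 5.7]
force: [0.4, 0.9, -4.8]
finger_gap: 0.0239
grasp_force: 45.0
```

Run:
```python
from m import *
a,b=rel()
cv2.imwrite("pics/g6.png",cv2.resize(a[190:265,260:360],(800,600),interpolation=cv2.INTER_CUBIC))
s=[env.state()["force"]]
for i in range(5): eyes.grab_frame("scene");s.append(env.state()["force"])
print(np.mean(s,0))
```

```text
{'time': 19.75, 'joint_positions': [15.0968, 12.7727, -3.6599, 0.0056, -73.544, 80.5927], 'ee_pos': [0.5529, -0.0164, 0.2998], 'tcp_rot': [179.9985, -0.0241, 5.6911], 'force': [0.8585, 1.4428, -3.7302], 'finger_gap': 0.024, 'grasp_force': 44.9998}
scene lid_hook 0.67 [ 0.5541 -0.0135  0.324 ] in tool [  1.4147  -2.7364 -24.2649]
scene hook_seat 0.69 [ 0.5916  0.3868 -0.0021] in tool [  78.3263 -397.3644  301.8586]
scene bail 0.7 [ 0.5545 -0.0162  0.1839] in tool [  1.5401  -0.0323 115.8359]
scene steriliser 0.65 [ 0.627  -0.0079  0.0003] in tool [ 74.4437  -1.1422 299.4771]
[ 0.7766  0.5106 -4.9972]
```

View pics/g6.png

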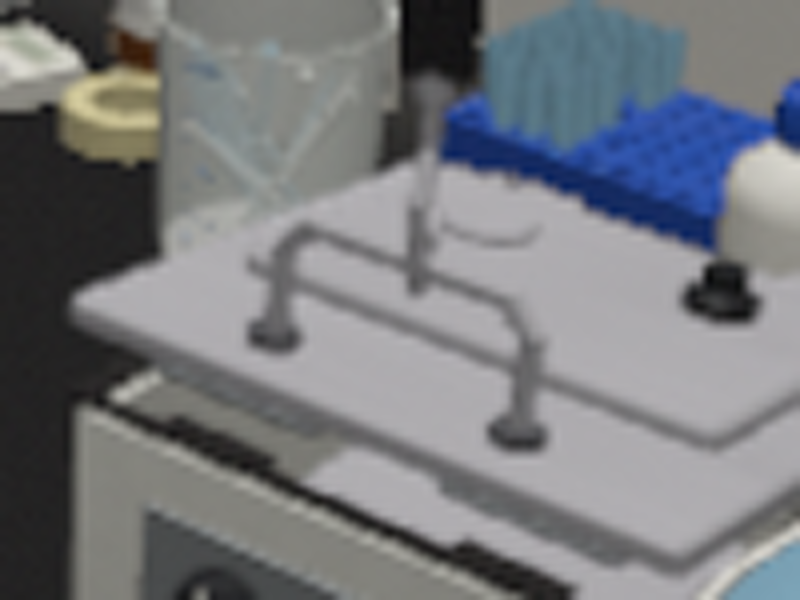

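```bash
python3 -c "
from h import *
st();print(env.finish_job())"
```

```text
{'time': 20.4, 'joint_positions': [15.0963, 12.7719, -3.6609, -0.0004, -73.5618, 80.5918], 'ee_pos': [0.5528, -0.0164, 0.2997], 'tcp_rot': [-179.9987, -0.0052, 5.688], 'force': [0.5679, 1.1199, -5.4501], 'finger_gap': 0.0241, 'grasp_force': 44.9997}
the job is handed in; nothing more can be done
None
```

The job is handed in at 20.4 s, with no verdict shown: the hook is off its peg, the gasket has let go, and the gripped hook holds the lid steady by its bail, open about 2 cm at the front (about 0.1 rad by my measurement).

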